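# Put reagent bottles into their colour-coded spill trays

## Task

Put the four delivered reagent bottles away by storage class: stand each one upright, flat on the floor of the spill tray that has the colour of its cap. They are full, so keep them upright and set them down rather than dropping them, and leave the wash bottle and the beaker where they are.

Things in the scene. Friction and masses are not known exactly. Their poses are not given: they have to be found in the camera images.
- bottle_red: closed amber-glass reagent bottle with a red cap and a red stripe on its white label. Round body 58 mm in diameter with straight sides up to 84 mm, sloping shoulder, cap 35 mm in diameter from 98 to 120 mm (the top). About 0.36 kg. Origin at the centre of its base, z up along the bottle.
- bottle_blue: closed white plastic wide-mouth bottle with a blue cap and a blue stripe on its label. Round body 54 mm in diameter with straight sides up to 80 mm, cap 44 mm in diameter from 90 to 112 mm (the top). About 0.24 kg. Origin at the centre of its base, z up along the bottle.
- bottle_yellow: closed amber-glass powder jar with a yellow cap and a yellow stripe on its label. Round body 58 mm in diameter with straight sides up to 70 mm, cap 52 mm in diameter from 76 to 96 mm (the top). About 0.28 kg. Origin at the centre of its base, z up along the jar.
- bottle_green: closed white plastic square bottle with a green cap and a green stripe on its label. Body 50 x 50 mm with straight flat sides up to 82 mm, cap 39 mm in diameter from 94 to 116 mm (the top). About 0.26 kg. Origin at the centre of its base, z up, x and y square to its flat sides. It has most room in its tray when its sides are parallel to the tray's.
- tray_red: red plastic spill tray, open at the top, fixed to the bench: 84 x 84 mm inside, 92 x 92 mm outside the walls, 104 x 104 mm over the flange round its rim; rim 24 mm high, floor 4 mm thick. Origin under the centre of the tray at bench height; z up, x and y along its sides.
- tray_blue: blue plastic spill tray, open at the top, fixed to the bench: 84 x 84 mm inside, 92 x 92 mm outside the walls, 104 x 104 mm over the flange round its rim; rim 24 mm high, floor 4 mm thick. Origin under the centre of the tray at bench height; z up, x and y along its sides.
- tray_yellow: yellow plastic spill tray, open at the top, fixed to the bench: 84 x 84 mm inside, 92 x 92 mm outside the walls, 104 x 104 mm over the flange round its rim; rim 24 mm high, floor 4 mm thick. Origin under the centre of the tray at bench height; z up, x and y along its sides.
- tray_green: green plastic spill tray, open at the top, fixed to the bench: 84 x 84 mm inside, 92 x 92 mm outside the walls, 104 x 104 mm over the flange round its rim; rim 24 mm high, floor 4 mm thick. Origin under the centre of the tray at bench height; z up, x and y along its sides.
- wash_bottle: bystander: loose pale plastic wash bottle with a white cap and a bent white nozzle; body 50 mm in diameter, 131 mm tall to the top of the nozzle, which reaches 45 mm out along its x. Origin at the centre of its base, z up.
- beaker: bystander: loose empty pale plastic beaker, 71 mm across the rim, 88 mm tall. Origin at the centre of its base, z up.
Not all that is in view belongs to the job. Leave any purple or turquoise look-alike of the bottle_green alone.

How it is judged:
By the outcome, as a careful person would: the job done as asked, in the order asked, and still so for the second after the job is handed in, with the robot touching nothing.
It also fails if it takes over 115 s, if anything falls off the work surface, if the arm or the gripper's body presses on something with over 40 N, if the wrist force passes 120 N, or if a joint passes its speed limit or range.

## Robot

A 6-joint arm with a two-finger parallel gripper is mounted at the origin on the work surface. World frame = base frame: x ahead of the robot, y to its left, z up, the work surface at z = 0. Lengths are in mm, angles in rad, forces in N, time in s.
With the tool pointing down it reaches from about 300 to 775 mm from the base axis. Payload 14.6 kg.
Tool frame: the origin (TCP) lies on the centre line of the jaws, within the pads' length; the fingertips stand 11 mm ahead of it and the grasp point (between the pads) lies 8 mm behind it; x points along the fingers, y is the direction in which the jaws open and shut, and the axes are right-handed (so a half turn about x gives the same grasp; the last joint's range is limited). The gripper opens to 94 mm and grips with 3 to 60 N. Pads are 16 mm wide; open, the fingers measure 119 mm over their backs; the gripper's body (75 mm by 177 mm) begins 78 mm behind the grasp point.
Start: joints at [1.063, 0.3, 1.521, -0, 1.321, -0.067], TCP at [234.661, 497.417, 216.446] pointing down, gripper open.
Joint ranges: [-3.03, 3.03], [-0.79, 2.21], [0.23, 2.52], [-1.04, 4.18], [0, 3.07], [-2.55, 2.55]. Speed limits (rad/s): [2.22, 2.22, 2.57, 3.14, 3.14, 3.14].

## Interface

Orientations are given as [roll, pitch, yaw] about the fixed x, y, z axes, in that order (R = Rz(yaw) Ry(pitch) Rx(roll)).
In Python, from cell import manip gives the robot as it stands.
- The arm moves only by the shell command python3 -m handwheel 'ROWS' [OPENING] [FORCE]. ROWS is JSON, a list of rows, each a list of 2 entries, a list of its own where there are three numbers: the shift along the tool's x, y, z in mm, then the turn about the tool's x in rad. In form: [[[x, y, z], spin], ...]. A call has exactly 10 rows; each row shifts and turns the commanded pose from where the row before left it, along the tool's axes as they then stand; what a row does not reach is not made up. A row lasts 1/8 s, in which the tool goes at most 62.5 mm and 10.7 degrees, less where a joint would pass 70% of its speed; a pose out of reach is approached as far as the arm can. A call with a gripper value outside its range is refused whole. OPENING is the closure in counts, from 0 (fully open) to 255 (shut), set as the call begins (- or left out, the last holds). The fingers move at their own pace and stop on an object; FORCE is the grip in N (left out, the last holds). Time passes only in rows, so rows that do not move let the fingers close, or fill a call up. It gives the time, the measured TCP pose, the force and the opening at its end, in the units of the state.
- manip.read_state(): the state, without advancing time (a new reading comes with each control period).
- manip.camera(name): name is "side" or "top" or "wrist"; returns a dict with "pixels" (480x640x3 uint8, red, green, blue), "z_map" (480x640 float32, mm along the optical axis (not along the pixel's ray), 0 where there is no reading), "mtx" (3x3 intrinsics, pixels), "k1" (the pictures are not rectified: a ray, as slopes to the right and down, at radius r is drawn at 1 + k1 r^2 times it, then the intrinsics apply), "xyz" and "orientation" of the camera in the world. Camera axes: x right, y up, looking along -z (the intrinsics and any distortion apply to the point x, -y, -z); pixel columns grow to the right and rows downward; lengths in mm; the calibration is good to about 2 mm. A picture is of the moment at which its call begins.
- manip.sign_off(): hands the job in, once; it reports no verdict.
Trained networks look in the newest picture that a camera, given by its name, has taken for a name from the list of things; names that differ only in an ending like _2 or _b are one class to them, and where a whole thing is asked for, a point or a joint stands for the part that bears it (a point fixed in the world has none). Each returns a list of dicts, best first, with "confidence" (0 to 1); they miss things now and then, are a little off and sometimes report something else, mostly with a low value. They report only what shows in the picture. A call takes as long as a camera call. They do not tell look-alikes from the thing itself.
- manip.cut_out(target, camera): "region" (480x640 bool, what is visible of it) and "centre" ([column, row] in pixels, amid what is visible of it).
The state is a dict: "clock": time; "joints": joint angles; "qd": joint speeds; "effort": joint torques, N m; "eef_pos": TCP position; "eef_rot": TCP orientation; "wrist_force": force on the tool from outside, world axes, zero at the start; "moment": the same for the moment, N m; "finger_gap": finger opening in mm.
Only numpy, scipy, OpenCV 4.12 (cv2) and the standard library are available. Lean on these libraries where they do the work, as an engineer would, in place of code of your own. Each camera call takes 0.05 s, during which the arm holds its last target. There are 200 camera calls.

## Working session

There is one attempt and no reset: what is moved stays moved. The work goes in short steps, Python scripts to look and compute and a shell command to move; the robot and the scene stay as the last step left them, time stands still between calls to the robot, and variables do not carry over. Pictures are saved under pics/ and viewed, about 12 in all and at most 16, crops included, and the job is handed in when it is done.

```bash
mkdir -p pics
cat > h.py <<'E'
import numpy as np, cv2
from cell import manip
from scipy.spatial.transform import Rotation as R
def cloud(c):
    K=np.array(c["mtx"]);z=c["z_map"]
    v,u=np.mgrid[:480,:640]
    x=(u-K[0,2])/K[0,0];y=(v-K[1,2])/K[1,1]
    xd,yd=x.copy(),y.copy()
    for _ in range(8):
        s=1+c["k1"]*(x*x+y*y);x=xd/s;y=yd/s
    P=np.stack([x*z,-y*z,-z],-1)
    W=P@R.from_euler('xyz',c["orientation"]).as_matrix().T+np.array(c["xyz"])
    W[z<=0]=np.nan
    return W
def save(n,img,crop=None,s=1):
    if crop: img=img[crop[1]:crop[3],crop[0]:crop[2]]
    cv2.imwrite(f"pics/{n}.png",cv2.resize(img[:,:,::-1],None,fx=s,fy=s,interpolation=cv2.INTER_CUBIC))
E
python3 - <<'E'
from h import *
print(manip.read_state())
N=["bottle_red","bottle_blue","bottle_yellow","bottle_green","tray_red","tray_blue","tray_yellow","tray_green","wash_bottle","beaker"]
for cam in ["top","side"]:
    c=manip.camera(cam);W=cloud(c);save(cam,c["pixels"]);np.savez(cam+".npz",W=W,p=c["pixels"])
    print(cam,c["xyz"],c["orientation"],c["mtx"],c["k1"])
    for n in N:
        for d in manip.cut_out(n,cam):
            m=d["region"];P=W[m];P=P[~np.isnan(P[:,0])]
            if len(P)==0: print(n,d["confidence"],d["centre"],"no depth");continue
            zt=np.percentile(P[:,2],97);T=P[P[:,2]>zt-6]
            print(n,round(d["confidence"],2),np.round(d["centre"]),m.sum(),"z",np.round(np.percentile(P[:,2],[3,97])),"x",np.round(np.percentile(P[:,0],[2,98])),"y",np.round(np.percentile(P[:,1],[2,98])),"top",np.round((T.max(0)+T.min(0))/2),np.round(np.ptp(T,axis=0)))
E
```

```text
{'clock': 0.0, 'joints': array([ 1.06338619e+00,  3.00500930e-01,  1.52160208e+00, -2.27676397e-05,
        1.32069073e+00, -6.65884802e-02]), 'qd': array([ 9.95331390e-05,  1.33807620e-03,  7.26989446e-04, -7.23741714e-04,
       -4.97941460e-04,  1.67634323e-05]), 'effort': array([ 5.68744736e-05, -5.31811738e+01, -3.52733445e+01,  7.08298758e-02,
        2.44007679e-02, -1.18161383e-04]), 'eef_pos': array([234.55235968, 497.1944818 , 215.86107589]), 'eef_rot': array([-1.6190264 ,  1.56959504, -2.05984241]), 'wrist_force': array([ 0.2227308 , -0.37681502,  0.0064313 ]), 'moment': array([0.05640667, 0.0112763 , 0.00045909]), 'finger_gap': 93.86521804965756}
top [ 331.69438239  -51.80406731 1487.83573473] [ 0.09121266  0.00923389 -1.55836487] [[592.54013712   0.         324.13734074]
 [  0.         592.54013712 238.06431246]
 [  0.           0.           1.        ]] -0.15634160444209738
bottle_red 0.94 [454. 252.] 595 z [ -1. 123.] x [407. 460.] y [-384. -327.] top [ 434. -356.  121.] [31. 31.  8.]
bottle_red 0.44 [226. 240.] 549 z [ 25. 100.] x [427. 478.] y [178. 230.] top [454. 2
[... 3145 characters left out ...]
 top [ 626. -284.   25.] [107. 108.   8.]
tray_blue 0.81 [385. 249.] 1710 z [ 2. 26.] x [567. 670.] y [-139.  -36.] top [619. -86.  25.] [113. 121.   8.]
tray_yellow 0.71 [336. 168.] 943 z [ 3. 27.] x [580. 680.] y [231. 333.] top [632. 281.  25.] [110. 118.   9.]
tray_green 0.92 [357. 206.] 1338 z [ 2. 27.] x [563. 666.] y [ 27. 140.] top [586.  29.  76.] [166. 212. 111.]
tray_green 0.26 [335. 165.] 925 z [ 3. 27.] x [580. 680.] y [231. 333.] top [632. 281.  25.] [110. 118.   9.]
wash_bottle 0.84 [325. 239.] 1155 z [  1. 128.] x [457. 545.] y [-92.  78.] top [498. -73. 129.] [40. 15. 14.]
beaker 0.87 [293. 207.] 1194 z [ 6. 89.] x [424. 486.] y [ 45. 112.] top [456.  78.  87.] [67. 72.  9.]
```

View pics/top.png

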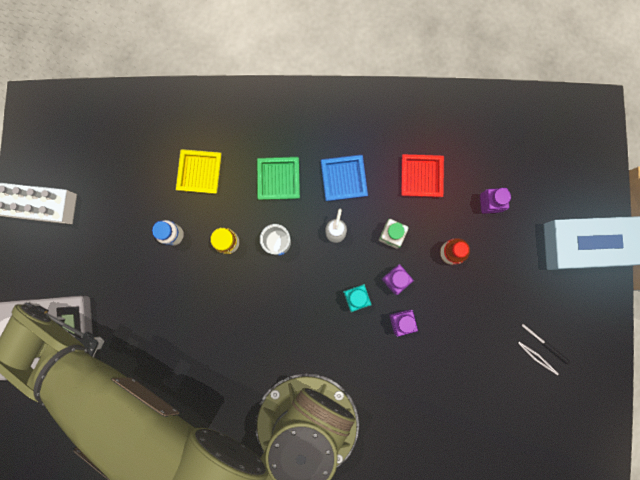

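View pics/side.png

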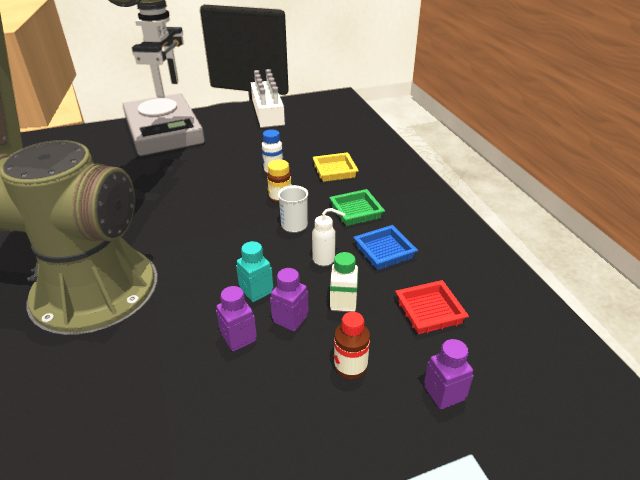

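Top view: the delivered bottles are blue (166,232), yellow (225,240), green (395,232) and red (455,251). The trays are yellow (199,172), green (278,178), blue (344,178) and red (423,176). The wash bottle is at (336,230) and the beaker at (275,240).

Things that could be taken for bottle_green:
- white with green cap at (395,232), which is my choice
- purple at (398,281), (404,324) and (494,197)
- turquoise at (358,297)

Blue, yellow and red each have only one candidate. I'll check these in a crop and measure yaws.

```bash
cat >> h.py <<'E'
def goto(x,y,z=None,yaw=None):
    """tool-frame shift from the present measured pose to TCP target; yaw = wanted world angle of jaw axis (mod pi)"""
    s=manip.read_state();M=R.from_euler('xyz',s["eef_rot"]).as_matrix()
    p=s["eef_pos"];t=np.array([x,y,p[2] if z is None else z])
    a=np.arctan2(M[1,1],M[0,1])
    print("t",round(s["clock"],2),"pos",np.round(p,1),"down",np.round(M[:,0],3),"jaw deg",round(np.degrees(a),1),"j",np.round(s["joints"],2),"gap",round(s["finger_gap"],1),"F",np.round(s["wrist_force"],1))
    print("shift xyz",np.round(M.T@(t-p),1))
    if yaw is not None:
        d=(np.radians(yaw)-a+np.pi/2)%np.pi-np.pi/2
        print("spin",round(-d,3))  # tool x points down
E
python3 - <<'E'
from h import *
a=np.load("top.npz");b=np.load("side.npz")
im=a["p"];q=[cv2.resize(im[y-40:y+40,x-50:x+50],None,fx=4,fy=4,interpolation=2) for x,y in [(180,236),(395,245)]]
save("crop1",np.hstack(q))
def yaw(W,cx,cy,r,z0,z1,n):
    m=(abs(W[...,0]-cx)<r)&(abs(W[...,1]-cy)<r)&(W[...,2]>z0)&(W[...,2]<z1)
    rc=cv2.minAreaRect(W[m][:,:2].astype(np.float32));print(n,m.sum(),np.round(rc[0],1),np.round(rc[1],1),round(rc[2]%90,1))
for nm,W in (("top",a["W"]),("side",b["W"])):
    for n,x,y in [("tr",627,-283),("tb",618,-86),("tg",615,81),("ty",632,284)]: yaw(W,x,y,70,19,34,nm+n)
yaw(a["W"],474,-207,45,50,95,"green top"); yaw(b["W"],474,-207,45,20,93,"green side")
goto(470.5,348,80,0)
E
```

```text
toptr 565 [ 628.  -281.8] [107.  105.5] 89.0
toptb 554 [618.8 -85.4] [106.  104.3] 7.5
toptg 559 [615.9  81.4] [106.1 105.3] 2.1
topty 548 [632.9 286.2] [105.2 107. ] 85.9
sidetr 948 [ 626.5 -284.2] [107.2 107.2] 89.2
sidetb 654 [618.9 -85.1] [107.3 109.8] 7.8
sidetg 477 [615.3  80.4] [106.6 108.3] 1.6
sidety 361 [631.5 281.5] [113.4 106.1] 86.0
green top 231 [ 475.5 -205.1] [48.8 51.9] 66.9
green side 900 [ 475.2 -208.7] [54.  50.5] 67.0
t 1.1 pos [234.7 497.4 216.4] down [ 0.  0. -1.] jaw deg 64.7 j [ 1.06  0.3   1.52 -0.    1.32 -0.07] gap 94.2 F [ 0.7 -0.7  0.3]
shift xyz [136.5 -34.5 277. ]
spin 1.13
```

View pics/crop1.png

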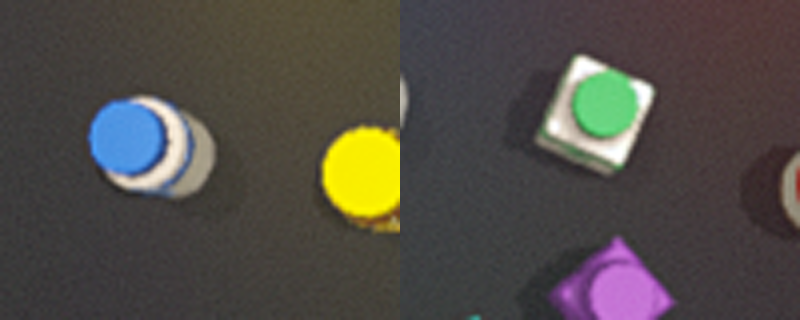

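The crop confirms both: the blue-capped white bottle, and the white square bottle with the green cap (the purple one lies below it). Moving over blue.

```bash
python3 -m handwheel '[[[0,-2,15],0],[[0,-3,30],0],[[0,-5,40],0],[[0,-6,48],0],[[0,-6,48],0],[[0,-5,40],0],[[0,-4,30],0],[[0,-3.5,26],0],[[0,0,0],0],[[0,0,0],0]]' 0 25
python3 - <<'E'
from h import *
goto(470.5,348,50)
c=manip.camera("wrist");W=cloud(c)
save("w1",c["pixels"])
for d in manip.cut_out("bottle_blue","wrist"):
    P=W[d["region"]];P=P[~np.isnan(P[:,0])];z=np.percentile(P[:,2],97);T=P[P[:,2]>z-6];print(d["confidence"],d["centre"],(T.max(0)+T.min(0))/2,np.ptp(T,axis=0))
E
```

```text
clock: 2.35
eef_pos: [470.3, 347.9, 216.4]
eef_rot: [-2.536, 1.571, -2.977]
wrist_force: [-0.4, 0.7, -0.5]
finger_gap: 93.8
t 2.35 pos [470.3 347.9 216.4] down [-0. -0. -1.] jaw deg 64.7 j [ 0.57  0.38  1.42  0.    1.35 -0.56] gap 93.8 F [-0.4  0.7 -0.5]
shift xyz [166.4   0.2   0.2]
0.81 [314.9, 236.2] [473.21354266 347.25009484 111.72443965] [43.84002743 44.66146146  7.54113921]
```

```bash
python3 -m handwheel '[[[15,0,0],0],[[25,0,0],0],[[30,0,0],0],[[30,0,0],0],[[25,0,0],0],[[20,0,0],0],[[14,0,0],0],[[7,0,0],0],[[0,0,0],0],[[0,0,0],0]]' 0 25
python3 -m handwheel '[[[0,0,0],0],[[0,0,0],0],[[0,0,0],0],[[0,0,0],0],[[0,0,0],0],[[0,0,0],0],[[0,0,0],0],[[0,0,0],0],[[0,0,0],0],[[0,0,0],0]]' 255 25
python3 -m handwheel '[[[-5,0,0],0],[[-12,0,0],0],[[-20,0,0],0],[[-25,0,0],0],[[-28,0,0],0],[[-28,0,0],0],[[-22,0,0],0],[[-12,0,0],0],[[-8,0,0],0],[[0,0,0],0]]'
python3 - <<'E'
from h import *
goto(618.8,-85.3,54)
E
```

```text
clock: 3.7
eef_pos: [470.7, 348.3, 51.1]
eef_rot: [1.024, 1.57, 0.584]
wrist_force: [0.7, 0.1, -0.2]
finger_gap: 93.8
clock: 4.95
eef_pos: [470.5, 348.1, 50.6]
eef_rot: [1.11, 1.57, 0.67]
wrist_force: [1.8, 2.8, 1.3]
finger_gap: 53.4
clock: 6.2
eef_pos: [470.5, 348.0, 210.5]
eef_rot: [-0.799, 1.571, -1.24]
wrist_force: [0.4, -1.4, -1.9]
finger_gap: 53.7
t 6.2 pos [470.5 348.  210.5] down [ 0. -0. -1.] jaw deg 64.7 j [ 0.57  0.38  1.42 -0.    1.33 -0.56] gap 53.7 F [ 0.4 -1.4 -1.9]
shift xyz [ 156.5 -328.6  319. ]
```

```bash
python3 -m handwheel '[[[0,-8,8],0],[[0,-16.5,16],0],[[0,-25,24],0],[[0,-29,28],0],[[0,-29,28],0],[[0,-29,28],0],[[0,-29,28],0],[[0,-29,28],0],[[0,-29,28],0],[[0,-29,28],0]]'
python3 -m handwheel '[[[0,-25,24],0],[[0,-20,20],0],[[0,-15,15],0],[[0,-10,10],0],[[0,-6,6],0],[[0,0,0],0],[[5,0,0],0],[[15,0,0],0],[[20,0,0],0],[[20,0,0],0]]'
python3 - <<'E'
from h import *
goto(618.8,-85.3,56)
E
```

```text
clock: 7.45
eef_pos: [583.4, 13.6, 209.8]
eef_rot: [-2.661, 1.57, -3.102]
wrist_force: [-0.4, 1.0, -1.8]
finger_gap: 53.9
clock: 8.7
eef_pos: [618.4, -84.7, 148.8]
eef_rot: [-2.898, 1.57, 2.945]
wrist_force: [0.0, 0.5, -1.6]
finger_gap: 53.7
t 8.7 pos [618.4 -84.7 148.8] down [-0.001  0.    -1.   ] jaw deg 64.8 j [-0.19  0.52  1.37  0.    1.25 -1.33] gap 53.7 F [ 0.   0.5 -1.6]
shift xyz [92.8 -0.4  0.7]
```

```bash
python3 -m handwheel '[[[20,0,0],0],[[20,0,0],0],[[18,0,0],0],[[14,0,0],0],[[9,0,0],0],[[5,0,0],0],[[3,0,0],0],[[2.5,0,0],0],[[2,0,0],0],[[0.5,0,0],0]]'
python3 -m handwheel '[[[1,0,0],0],[[0.5,0,0],0],[[0,0,0],0],[[0,0,0],0],[[0,0,0],0],[[0,0,0],0],[[0,0,0],0],[[0,0,0],0],[[0,0,0],0],[[0,0,0],0]]'
```

```text
clock: 9.95
eef_pos: [618.8, -85.2, 56.5]
eef_rot: [-0.096, 1.571, -0.537]
wrist_force: [-0.8, 0.4, -0.4]
finger_gap: 53.4
clock: 11.2
eef_pos: [618.8, -85.2, 55.0]
eef_rot: [0.206, 1.571, -0.235]
wrist_force: [-0.5, 0.3, -1.9]
finger_gap: 53.6
```

```bash
python3 -m handwheel '[[[0.5,0,0],0],[[0.5,0,0],0],[[0.5,0,0],0],[[0,0,0],0],[[0,0,0],0],[[0,0,0],0],[[0,0,0],0],[[0,0,0],0],[[0,0,0],0],[[0,0,0],0]]'
```

```text
clock: 12.45
eef_pos: [619.0, -85.2, 54.5]
eef_rot: [0.119, 1.57, -0.322]
wrist_force: [-4.4, 0.5, 8.6]
finger_gap: 53.3
```

```bash
python3 -m handwheel '[[[0,0,0],0],[[0,0,0],0],[[0,0,0],0],[[0,0,0],0],[[0,0,0],0],[[0,0,0],0],[[-10,0,0],0],[[-20,0,0],0],[[-30,0,0],0],[[-35,0,0],0]]' 0
python3 - <<'E'
from h import *
goto(453.5,203.5,44)
E
```

```text
clock: 13.7
eef_pos: [618.8, -85.2, 150.8]
eef_rot: [0.2, 1.57, -0.241]
wrist_force: [-0.7, 0.5, 0.4]
finger_gap: 94.3
t 13.7 pos [618.8 -85.2 150.8] down [ 0.001 -0.    -1.   ] jaw deg 64.7 j [-0.2   0.52  1.37 -0.    1.25 -1.33] gap 94.3 F [-0.7  0.5  0.4]
shift xyz [ 106.6  190.6 -272.7]
```

```bash
python3 -m handwheel '[[[-30,4,-6],0],[[-25,12,-18],0],[[0,22,-31],0],[[0,27,-38],0],[[0,30,-43],0],[[0,30,-43],0],[[0,27,-38],0],[[0,20,-29],0],[[0,12.5,-18],0],[[0,6,-8.7],0]]'
python3 - <<'E'
from h import *
c=manip.camera("wrist");W=cloud(c)
save("w2",c["pixels"])
for d in manip.cut_out("bottle_yellow","wrist"):
    P=W[d["region"]];P=P[~np.isnan(P[:,0])];z=np.percentile(P[:,2],97);T=P[P[:,2]>z-6];print(d["confidence"],d["centre"],(T.max(0)+T.min(0))/2,np.ptp(T,axis=0))
goto(453.5,203.5,44)
E
```

```text
clock: 14.95
eef_pos: [453.1, 204.3, 204.8]
eef_rot: [0.789, 1.569, 0.35]
wrist_force: [1.1, -0.6, -0.2]
finger_gap: 93.9
0.87 [315.4, 240.6] [455.42721197 204.21075387  96.11819009] [52.02090384 52.77677629  8.10267387]
t 15.05 pos [453.4 203.9 204.3] down [ 0.001  0.    -1.   ] jaw deg 64.8 j [ 0.35  0.19  1.68  0.    1.26 -0.78] gap 93.8 F [ 1.4  0.5 -0.1]
shift xyz [ 1.603e+02 -4.000e-01  1.000e-01]
```

View pics/w2.png

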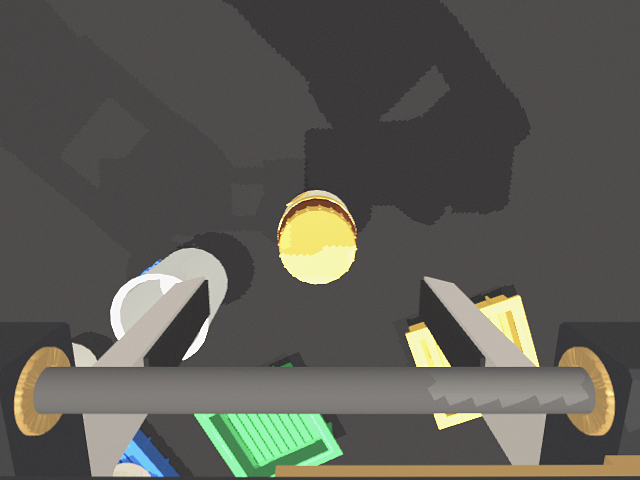

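Wrist view: the yellow jar is centred between the jaws at (317,240). The beaker at (170,310) is about 30 mm clear of the finger. Descending.

```bash
python3 -m handwheel '[[[15,0,0],0],[[25,0,0],0],[[28,0,0],0],[[28,0,0],0],[[25,0,0],0],[[18,0,0],0],[[12,0,0],0],[[7,0,0],0],[[2,0,0],0],[[0,0,0],0]]' 0 25
python3 -m handwheel '[[[0,0,0],0],[[0,0,0],0],[[0,0,0],0],[[0,0,0],0],[[0,0,0],0],[[0,0,0],0],[[0,0,0],0],[[0,0,0],0],[[0,0,0],0],[[0,0,0],0]]' 255 25
python3 -m handwheel '[[[-5,0,0],0],[[-12,0,0],0],[[-20,0,0],0],[[-20,0,0],0],[[-20,0,0],0],[[-15,0,0],0],[[-8,0,0],0],[[0,0,0],0],[[0,0,0],0],[[0,0,0],0]]'
python3 - <<'E'
from h import *
goto(632.2,284.5,49)
E
```

```text
clock: 16.3
eef_pos: [453.7, 203.5, 43.7]
eef_rot: [0.763, 1.57, 0.322]
wrist_force: [0.3, 0.3, -0.9]
finger_gap: 93.8
clock: 17.55
eef_pos: [453.6, 203.6, 43.6]
eef_rot: [1.028, 1.57, 0.587]
wrist_force: [1.2, 3.6, 3.4]
finger_gap: 57.3
clock: 18.8
eef_pos: [453.2, 203.4, 142.9]
eef_rot: [-2.351, 1.57, -2.792]
wrist_force: [0.7, 0.1, -3.2]
finger_gap: 57.6
t 18.8 pos [453.2 203.4 142.9] down [-0.001 -0.    -1.   ] jaw deg 64.7 j [ 0.35  0.26  1.75 -0.    1.13 -0.78] gap 57.6 F [ 0.7  0.1 -3.2]
shift xyz [ 93.7 149.8 127.3]
```

```bash
python3 -m handwheel '[[[0,7,6],0],[[0,15,13],0],[[0,22,19],0],[[0,25,21],0],[[0,25,21],0],[[0,22,19],0],[[0,17,14],0],[[0,11,9],0],[[0,6,5],0],[[0,0,0],0]]'
python3 -m handwheel '[[[10,0,0],0],[[18,0,0],0],[[20,0,0],0],[[17,0,0],0],[[12,0,0],0],[[7,0,0],0],[[4,0,0],0],[[3,0,0],0],[[2,0,0],0],[[1,0,0],0]]'
python3 -m handwheel '[[[0.5,0,0],0],[[0.5,0,0],0],[[0.5,0,0],0],[[0.5,0,0],0],[[0,0,0],0],[[0,0,0],0],[[0,0,0],0],[[0,0,0],0],[[0,0,0],0],[[0,0,0],0]]'
```

```text
clock: 20.05
eef_pos: [632.4, 285.0, 142.9]
eef_rot: [-2.319, 1.57, -2.76]
wrist_force: [0.1, 0.8, -3.0]
finger_gap: 57.0
clock: 21.3
eef_pos: [632.4, 285.0, 49.6]
eef_rot: [0.698, 1.57, 0.257]
wrist_force: [0.1, 0.7, -2.8]
finger_gap: 57.2
clock: 22.55
eef_pos: [632.4, 285.0, 47.7]
eef_rot: [0.599, 1.571, 0.158]
wrist_force: [-3.4, -0.2, 4.4]
finger_gap: 57.3
```

```bash
python3 -m handwheel '[[[0,0,0],0],[[0,0,0],0],[[0,0,0],0],[[0,0,0],0],[[0,0,0],0],[[0,0,0],0],[[-20,0,0],0],[[-40,0,0],0],[[-50,0,0],0],[[-50,0,0],0]]' 0
python3 - <<'E'
from h import *
goto(475,-206.8,52,67)
E
```

```text
clock: 23.8
eef_pos: [632.2, 284.9, 210.8]
eef_rot: [0.782, 1.569, 0.341]
wrist_force: [0.0, 0.2, -0.0]
finger_gap: 94.0
t 23.8 pos [632.2 284.9 210.8] down [ 0.001  0.    -1.   ] jaw deg 64.7 j [ 0.37  0.64  1.05 -0.    1.45 -0.76] gap 94.0 F [ 0.   0.2 -0. ]
shift xyz [ 158.4 -511.9   67.5]
spin -0.039
```

```bash
python3 -m handwheel '[[[0,-15,2],0],[[0,-30,4],0],[[0,-42,6],0],[[0,-45,6],0],[[0,-45,6],0],[[0,-45,6],0],[[0,-45,6],0],[[0,-45,6],0],[[0,-45,6],0],[[0,-45,6],0]]'
python3 -m handwheel '[[[0,-40,5],0],[[0,-30,4],0],[[0,-20,2.5],0],[[0,-13,1.5],0],[[0,-7,0.5],0],[[0,0,0],-0.039],[[0,0,0],0],[[0,0,0],0],[[0,0,0],0],[[0,0,0],0]]'
python3 - <<'E'
from h import *
c=manip.camera("wrist");W=cloud(c)
save("w3",c["pixels"])
for d in manip.cut_out("bottle_green","wrist"):
    P=W[d["region"]];P=P[~np.isnan(P[:,0])];z=np.percentile(P[:,2],97);T=P[P[:,2]>z-6];print(round(d["confidence"],2),d["centre"],(T.max(0)+T.min(0))/2,np.ptp(T,axis=0))
    B=P[(P[:,2]<92)&(P[:,2]>20)]
    if len(B)>50: print(cv2.minAreaRect(B[:,:2].astype(np.float32)))
goto(475,-206.8,52,67)
E
```

```text
clock: 25.05
eef_pos: [509.2, -103.0, 209.1]
eef_rot: [0.166, 1.569, -0.274]
wrist_force: [0.5, 0.3, -0.4]
finger_gap: 93.9
clock: 26.3
eef_pos: [475.0, -206.8, 207.4]
eef_rot: [1.851, 1.571, 1.449]
wrist_force: [-0.1, -0.6, -0.1]
finger_gap: 93.9
0.9 [315.3, 237.8] [ 478.00349475 -208.62757342  115.65583854] [40.39332409 39.68926966  7.60361691]
((477.4642028808594, -208.34988403320312), (50.90876007080078, 50.71342468261719), 66.77867889404297)
0.81 [338.5, 16.8] [ 343.0225281  -129.98934233   80.88900972] [15.87230714 24.44708728  7.44690277]
((339.44281005859375, -128.5157928466797), (61.08576202392578, 30.90813446044922), 66.74284362792969)
0.63 [237.7, 98.9] [ 365.91500455 -217.75086405  115.69753546] [39.39197888 39.89736981  7.45775887]
((365.8992919921875, -217.99679565429688), (50.342708587646484, 50.99272537231445), 41.376617431640625)
0.58 [173.9, 11.5] [ 290.13180496 -247.52344687   76.40448796] [ 3.08771351  9.91832772 11.39024012]
((288.5303039550781, -235.6396942138672), (6.211734294891357, 34.645198822021484), 6.977113723754883)
t 26.4 pos [ 474.9 -206.9  207.4] down [-0.  0. -1.] jaw deg 67.0 j [-0.48  0.24  1.62 -0.    1.28 -1.65] gap 94.0 F [-0.7 -1.   1. ]
shift xyz [1.554e+02 1.000e-01 0.000e+00]
spin -0.0
```

View pics/w3.png

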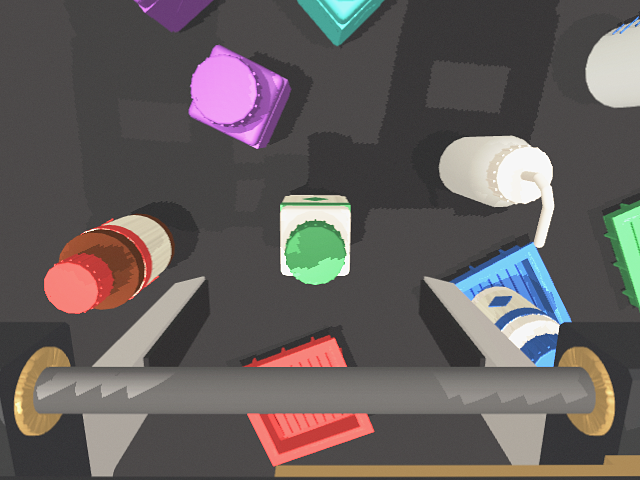

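Wrist view: the white square bottle with the green cap at (315,240) sits square between the jaws. The red bottle (100,265) and wash bottle (500,175) are outside them. Descending.

```bash
python3 -m handwheel '[[[15,0,1],0],[[25,0,0],0],[[28,0,0],0],[[26,0,0],0],[[22,0,0],0],[[18,0,0],0],[[12,0,0],0],[[7,0,0],0],[[2,0,0],0],[[0,0,0],0]]' 0 25
python3 -m handwheel '[[[0,0,0],0],[[0,0,0],0],[[0,0,0],0],[[0,0,0],0],[[0,0,0],0],[[0,0,0],0],[[0,0,0],0],[[0,0,0],0],[[0,0,0],0],[[0,0,0],0]]' 255 25
python3 -m handwheel '[[[-5,0,0],0],[[-12,0,0],0],[[-20,0,0],0],[[-25,0,0],0],[[-28,0,0],0],[[-28,0,0],0],[[-22,0,0],0],[[-15,0,0],0],[[-10,0,0],0],[[0,0,0],0]]'
python3 - <<'E'
from h import *
goto(615.6,81,56,91.8)
E
```

```text
clock: 27.65
eef_pos: [476.0, -207.4, 52.7]
eef_rot: [-0.111, 1.57, -0.513]
wrist_force: [-0.3, -0.3, 0.2]
finger_gap: 93.7
clock: 28.9
eef_pos: [475.9, -207.3, 52.5]
eef_rot: [0.855, 1.571, 0.453]
wrist_force: [0.1, 1.5, 1.0]
finger_gap: 49.8
clock: 30.15
eef_pos: [475.9, -207.4, 217.7]
eef_rot: [-0.19, 1.57, -0.592]
wrist_force: [0.7, 0.2, -3.3]
finger_gap: 49.8
t 30.15 pos [ 475.9 -207.4  217.7] down [ 0. -0. -1.] jaw deg 67.0 j [-0.48  0.23  1.61 -0.    1.3  -1.65] gap 49.8 F [ 0.7  0.2 -3.3]
shift xyz [161.7 320.1  15.7]
spin -0.433
```

```bash
python3 -m handwheel '[[[0,8,0],0],[[0,18,1],0],[[0,28,1],0],[[0,34,2],0],[[0,36,2],0],[[0,36,2],0],[[0,36,2],0],[[0,34,2],0],[[0,30,2],0],[[0,24,1],0]]'
python3 -m handwheel '[[[0,18,1],0],[[0,12,0],0],[[0,6,0],0],[[0,0,0],-0.06],[[0,0,0],-0.12],[[0,0,0],-0.13],[[0,0,0],-0.083],[[0,0,0],-0.04],[[8,0,0],0],[[18,0,0],0]]'
python3 - <<'E'
from h import *
goto(615.6,81,56.5,91.8)
E
```

```text
clock: 31.4
eef_pos: [601.0, 50.5, 216.9]
eef_rot: [-2.855, 1.57, 3.028]
wrist_force: [-0.2, -0.4, -3.7]
finger_gap: 50.1
clock: 32.65
eef_pos: [615.9, 80.7, 190.9]
eef_rot: [-0.002, 1.57, 0.028]
wrist_force: [0.0, 0.1, -3.4]
finger_gap: 49.9
t 32.65 pos [615.9  80.7 190.9] down [ 0.001  0.    -1.   ] jaw deg 91.7 j [ 0.07  0.48  1.34 -0.    1.33 -1.53] gap 49.9 F [ 0.   0.1 -3.4]
shift xyz [134.4   0.3  -0.4]
spin -0.002
```

```bash
python3 -m handwheel '[[[18,0,0],0],[[22,0,0],0],[[24,0,0],0],[[22,0,0],0],[[18,0,0],0],[[12,0,0],0],[[8,0,0],0],[[4,0,0],0],[[2.5,0,0],0],[[1.5,0,0],0]]'
python3 -m handwheel '[[[0.5,0,0],0],[[0.5,0,0],0],[[0.5,0,0],0],[[0.5,0,0],0],[[0.5,0,0],0],[[0,0,0],0],[[0,0,0],0],[[0,0,0],0],[[0,0,0],0],[[0,0,0],0]]'
```

```text
clock: 33.9
eef_pos: [615.9, 80.9, 59.7]
eef_rot: [-0.01, 1.57, 0.021]
wrist_force: [-0.7, -1.2, -2.0]
finger_gap: 50.0
clock: 35.15
eef_pos: [615.7, 81.0, 57.0]
eef_rot: [0.298, 1.571, 0.329]
wrist_force: [-0.5, 0.2, -3.7]
finger_gap: 49.6
```

```bash
python3 -m handwheel '[[[0.5,0,0],0],[[0.5,0,0],0],[[0.3,0,0],0],[[0,0,0],0],[[0,0,0],0],[[0,0,0],0],[[0,0,0],0],[[0,0,0],0],[[0,0,0],0],[[0,0,0],0]]'
```

```text
clock: 36.4
eef_pos: [615.8, 81.0, 56.5]
eef_rot: [-0.153, 1.57, -0.122]
wrist_force: [-3.9, 0.2, 7.2]
finger_gap: 50.0
```

```bash
python3 -m handwheel '[[[0,0,0],0],[[0,0,0],0],[[0,0,0],0],[[0,0,0],0],[[0,0,0],0],[[0,0,0],0],[[-20,0,0],0],[[-40,0,0],0],[[-50,0,0],0],[[-50,0,0],0]]' 0
python3 - <<'E'
from h import *
goto(433.5,-356.8,52)
E
```

```text
clock: 37.65
eef_pos: [615.5, 80.9, 218.9]
eef_rot: [0.028, 1.569, 0.059]
wrist_force: [-0.4, 0.2, -0.4]
finger_gap: 94.0
t 37.65 pos [615.5  80.9 218.9] down [ 0.001  0.    -1.   ] jaw deg 91.8 j [ 0.07  0.46  1.3  -0.    1.38 -1.53] gap 94.0 F [-0.4  0.2 -0.4]
shift xyz [ 166.6 -431.8 -195.8]
```

```bash
python3 -m handwheel '[[[0,0,0],0.1],[[0,0,0],0.15],[[0,0,0],0.15],[[0,0,0],0.1],[[0,0,0],0],[[0,0,0],0],[[0,0,0],0],[[0,0,0],0],[[0,0,0],0],[[0,0,0],0]]'
python3 - <<'E'
from h import *
goto(433.5,-356.8,52)
E
```

```text
clock: 38.9
eef_pos: [615.7, 81.0, 215.6]
eef_rot: [-3.06, 1.571, 2.755]
wrist_force: [-0.3, -0.1, 1.0]
finger_gap: 94.1
t 38.9 pos [615.7  81.  215.6] down [-0.  0. -1.] jaw deg 63.1 j [ 0.07  0.46  1.3   0.    1.38 -1.03] gap 94.1 F [-0.3 -0.1  1. ]
shift xyz [ 163.6 -472.9   35.2]
```

```bash
python3 -m handwheel '[[[0,-15,1],0],[[0,-30,2],0],[[0,-42,3],0],[[0,-45,3.5],0],[[0,-45,3.5],0],[[0,-45,3.5],0],[[0,-45,3.5],0],[[0,-45,3.5],0],[[0,-45,3.5],0],[[0,-40,3],0]]'
python3 -m handwheel '[[[0,-32,2],0],[[0,-24,2],0],[[0,-14,1],0],[[0,-6,0.2],0],[[0,0,0],0],[[0,0,0],0],[[0,0,0],0],[[0,0,0],0],[[0,0,0],0],[[0,0,0],0]]'
python3 - <<'E'
from h import *
c=manip.camera("wrist");W=cloud(c)
save("w4",c["pixels"])
for d in manip.cut_out("bottle_red","wrist"):
    P=W[d["region"]];P=P[~np.isnan(P[:,0])];z=np.percentile(P[:,2],97);T=P[P[:,2]>z-6];print(round(d["confidence"],2),d["centre"],(T.max(0)+T.min(0))/2,np.ptp(T,axis=0))
goto(433.5,-356.8,52)
E
```

```text
clock: 40.15
eef_pos: [461.6, -288.6, 215.8]
eef_rot: [-0.574, 1.571, -1.044]
wrist_force: [0.4, -0.3, 0.3]
finger_gap: 94.1
clock: 41.4
eef_pos: [433.4, -356.9, 215.6]
eef_rot: [-0.408, 1.571, -0.877]
wrist_force: [0.3, 0.2, -0.7]
finger_gap: 93.9
0.8 [313.7, 232.2] [ 435.09171406 -359.49203802  119.35048824] [34.91641143 36.0941675   7.09030753]
t 41.5 pos [ 433.4 -356.9  215.6] down [-0.  0. -1.] jaw deg 63.1 j [-0.75  0.33  1.49  0.    1.33 -1.86] gap 94.2 F [ 0.4  0.5 -0.1]
shift xyz [163.6   0.2   0. ]
```

View pics/w4.png

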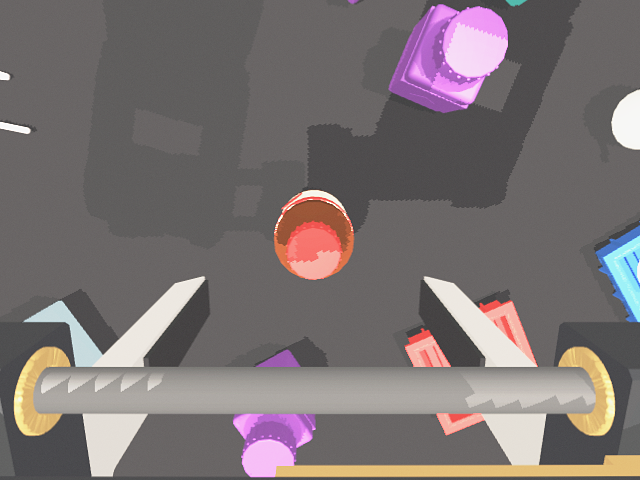

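Wrist view: the red bottle is centred between the jaws at (314,240). The purple ones at (450,60) and (275,420) are clear. Descending.

```bash
python3 -m handwheel '[[[15,-0.5,1],0],[[25,0,0],0],[[28,0,0],0],[[28,0,0],0],[[25,0,0],0],[[20,0,0],0],[[13,0,0],0],[[7,0,0],0],[[2,0,0],0],[[0,0,0],0]]' 0 28
python3 -m handwheel '[[[0,0,0],0],[[0,0,0],0],[[0,0,0],0],[[0,0,0],0],[[0,0,0],0],[[0,0,0],0],[[0,0,0],0],[[0,0,0],0],[[0,0,0],0],[[0,0,0],0]]' 255 28
python3 -m handwheel '[[[-5,0,0],0],[[-12,0,0],0],[[-20,0,0],0],[[-20,0,0],0],[[-20,0,0],0],[[-15,0,0],0],[[-8,0,0],0],[[0,0,0],0],[[0,0,0],0],[[0,0,0],0]]'
python3 - <<'E'
from h import *
goto(627.2,-283,57)
E
```

```text
clock: 42.75
eef_pos: [434.2, -358.0, 53.1]
eef_rot: [-0.266, 1.57, -0.734]
wrist_force: [0.2, -0.2, -0.5]
finger_gap: 94.0
clock: 44.0
eef_pos: [434.1, -357.8, 52.7]
eef_rot: [0.313, 1.571, -0.156]
wrist_force: [1.2, 1.9, 2.5]
finger_gap: 58.0
clock: 45.25
eef_pos: [433.9, -357.7, 152.0]
eef_rot: [2.849, 1.57, 2.38]
wrist_force: [0.1, 0.0, -4.4]
finger_gap: 57.3
t 45.25 pos [ 433.9 -357.7  152. ] down [-0.001  0.001 -1.   ] jaw deg 63.1 j [-0.75  0.39  1.56  0.    1.2  -1.86] gap 57.3 F [ 0.1  0.  -4.4]
shift xyz [ 94.9 153.9 138.8]
```

```bash
python3 -m handwheel '[[[0,7,6.3],0],[[0,15,13.5],0],[[0,22,19.8],0],[[0,25,22.6],0],[[0,25,22.6],0],[[0,22,19.8],0],[[0,18,16.2],0],[[0,13,11.7],0],[[0,7,6.3],0],[[0,0,0],0]]'
python3 -m handwheel '[[[10,0,0],0],[[18,0,0],0],[[20,0,0],0],[[17,0,0],0],[[12,0,0],0],[[7,0,0],0],[[4,0,0],0],[[3,0,0],0],[[2,0,0],0],[[1,0,0],0]]'
python3 -m handwheel '[[[0.5,0,0],0],[[0.5,0,0],0],[[0.5,0,0],0],[[0.5,0,0],0],[[0,0,0],0],[[0,0,0],0],[[0,0,0],0],[[0,0,0],0],[[0,0,0],0],[[0,0,0],0]]'
```

```text
clock: 46.5
eef_pos: [628.0, -282.4, 152.2]
eef_rot: [3.031, 1.57, 2.564]
wrist_force: [0.0, -0.5, -4.2]
finger_gap: 57.9
clock: 47.75
eef_pos: [627.5, -283.2, 58.8]
eef_rot: [-0.05, 1.571, -0.518]
wrist_force: [-0.6, -0.7, -3.7]
finger_gap: 57.8
clock: 49.0
eef_pos: [627.5, -283.2, 56.8]
eef_rot: [0.021, 1.571, -0.448]
wrist_force: [-0.9, -0.3, -0.2]
finger_gap: 58.2
```

Force has come off the tool, so the bottle is on the floor. I'll release, retreat and check.

```bash
python3 -m handwheel '[[[0.4,0,0],0],[[0,0,0],0],[[0,0,0],0],[[0,0,0],0],[[0,0,0],0],[[0,0,0],0],[[0,0,0],0],[[0,0,0],0],[[0,0,0],0],[[0,0,0],0]]'
python3 -m handwheel '[[[0,0,0],0],[[0,0,0],0],[[0,0,0],0],[[0,0,0],0],[[0,0,0],0],[[0,0,0],0],[[-20,0,0],0],[[-40,0,0],0],[[-50,0,0],0],[[-50,0,0],0]]' 0
python3 -m handwheel '[[[0,0,-20],0],[[0,0,-40],0],[[0,0,-45],0],[[0,0,-45],0],[[0,0,-45],0],[[0,0,-40],0],[[0,0,-20],0],[[0,0,0],0],[[0,0,0],0],[[0,0,0],0]]'
python3 - <<'E'
from h import *
for cam in ["top","side"]:
    c=manip.camera(cam);W=cloud(c);save(cam+"2",c["pixels"])
    for n in ["bottle_red","bottle_blue","bottle_yellow","bottle_green","wash_bottle","beaker"]:
        for d in manip.cut_out(n,cam)[:3]:
            P=W[d["region"]];P=P[~np.isnan(P[:,0])];z=np.percentile(P[:,2],97);T=P[P[:,2]>z-6];print(cam,n,round(d["confidence"],2),np.round(d["centre"]),np.round((T.max(0)+T.min(0))/2),round(z,1))
E
```

```text
clock: 50.25
eef_pos: [627.6, -283.2, 56.7]
eef_rot: [0.01, 1.57, -0.459]
wrist_force: [-2.6, 3.2, 6.1]
finger_gap: 57.6
clock: 51.5
eef_pos: [627.3, -283.1, 219.6]
eef_rot: [-0.016, 1.569, -0.484]
wrist_force: [0.7, -0.5, -0.3]
finger_gap: 93.9
clock: 52.75
eef_pos: [400.5, -168.2, 216.3]
eef_rot: [-2.729, 1.571, 3.085]
wrist_force: [0.6, 0.4, -0.2]
finger_gap: 94.0
top bottle_red 0.76 [425. 172.] [ 628. -282.  126.] 126.5
top bottle_red 0.7 [337. 231.] [497. -69. 132.] 130.6
top bottle_blue 0.86 [346. 176.] [620. -86. 119.] 119.6
top bottle_blue 0.73 [425. 174.] [ 628. -282.  126.] 126.5
top bottle_yellow 0.68 [197. 167.] [632. 284. 102.] 104.1
top bottle_green 0.92 [274. 175.] [615.  82. 122.] 123.0
top bottle_green 0.79 [394. 281.] [ 357. -207.  115.] 116.9
top bottle_green 0.72 [495. 199.] [ 562. -457.  118.] 118.5
top wash_bottle 0.58 [337. 232.] [497. -69. 132.] 130.6
top beaker 0.84 [275. 241.] [455.  80.  89.] 90.0
side bottle_red 0.66 [435. 290.] [ 626. -285.  123.] 125.1
side bottle_blue 0.64 [389. 230.] [618. -87. 116.] 117.6
side bottle_yellow 0.81 [332. 152.] [629. 284. 100.] 102.3
side bottle_green 0.98 [255. 271.] [ 318. -122.  115.] 117.2
side bottle_green 0.85 [451. 371.] [ 560. -462.  115.] 117.3
side bottle_green 0.73 [290. 298.] [ 362. -218.  116.] 117.5
side wash_bottle 0.78 [325. 243.] [480. -67. 114.] 108.1
side beaker 0.74 [299. 208.] [ 373. -220.  272.] 259.7
```

View pics/side2.png

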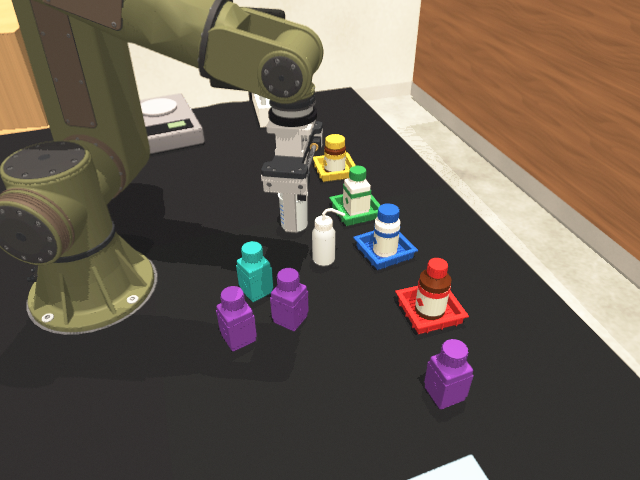

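View pics/top2.png

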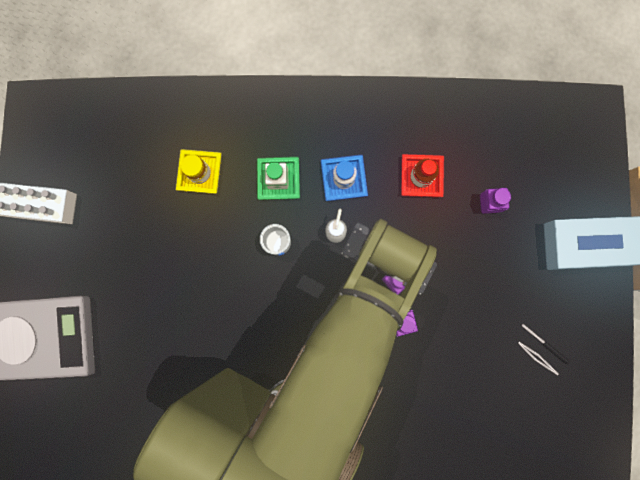

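All four bottles stand upright in their own trays: yellow (197,167), green (274,175), blue (346,176) and red (425,172). The wash bottle (337,231) and beaker (275,240) are unmoved, and the arm is clear of everything.

```bash
python3 -c "
from cell import manip
print(manip.sign_off())"
```

```text
the job is handed in; nothing more can be done
None
```

All four bottles are in the tray matching their cap colour, standing upright on the tray floor. The job was handed in at about 53 s of the 115 s allowed.

- **Placement:** Each bottle was gripped on its body, carried level, and lowered until the wrist force showed contact (about 4–9 N) before release. In the final pictures each sits within about 3 mm of its tray centre. The cap tops read 4–8 mm higher than the bottle heights, which fits the 4 mm tray floor within camera error.
- **Bystanders:** The top camera shows the wash bottle and beaker within 1–2 mm of where they started. The purple and turquoise look-alikes were left alone. After the last move, the arm hid part of the top view of them.
- **Checks that disagreed:** The last side-camera check gave wrong values for the beaker (its region fell on the gripper) and the wash bottle (height read as 108 mm). Its top three matches for the green bottle were all look-alikes. For these I relied on the top camera and on looking at both pictures, which showed everything in place.

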